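# Index the capping press and cap the next vial

### The arm

A 7-joint arm with a two-finger parallel gripper is mounted at the origin on the work surface. World frame = base frame: x ahead of the robot, y to its left, z up, the work surface at z = 0. Lengths are in m, angles in rad, forces in N, time in s.
With the tool pointing down it reaches from about 0.425 to 0.925 m from the base axis. Payload 6.8 kg.
Tool frame: the origin (TCP) lies at the very end of the fingers, on their centre line; the grasp point (between the pads) lies 19 mm behind it; z points along the fingers, y is the line along which they close (so a half turn about z gives the same grasp; the last joint's range is limited). The gripper opens to 85 mm and grips with 20 to 120 N. Pads are 22 mm wide; open, the fingers measure 114 mm over their backs; the gripper's body (76 mm by 85 mm) begins 54 mm behind the grasp point. The pads swing forward as they close: fully open they stand 13 mm farther back than shut.
Start: joints at [-1.45, 0.477, 0.022, 1.555, -0.011, 1.109, -0.083], TCP at [0.153, 0.657, 0.231] pointing down, gripper open.
Joint ranges: [-2.96, 2.96], [-0.34, 2.1], [-1.41, 1.46], [0.24, 2.44], [-1.37, 4.51], [0.17, 1.92], [-2.96, 2.96]. Speed limits (rad/s): [2.39, 2.39, 3.14, 3.14, 3.14, 3.14, 3.14].

### API

Orientations are given as a rotation vector (axis times angle).
In Python, from bench import r gives the robot as it stands.
- The arm moves only by the shell command python3 -m jog 'ROWS' [FORCE]. ROWS is JSON, a list of rows, each an object of numbers: "fingers": the finger opening in m, from 0 to 0.0854; "x", "y", "z": the shift along the tool's x, y, z in m; "rx", "ry", "rz": the turn, a rotation vector about the tool's x, y, z in degrees. In form: [{"fingers": .., "x": .., "y": .., "z": .., "rx": .., "ry": .., "rz": ..}, ...]. A call has 1 to 8 rows; each row shifts and turns the commanded pose from where the row before left it, along the tool's axes as they then stand; what a row does not reach is not made up. A row lasts 1/8 s, in which the tool goes at most 62.5 mm and 10.7 degrees, less where a joint would pass 70% of its speed; a pose out of reach is approached as far as the arm can. A call is refused whole if a number of a shift passes 0.0625 or a number of a turn 10.7, either way. A call with a gripper value outside its range is refused whole. The fingers move at their own pace and stop on an object; FORCE is the grip in N (left out, the last holds). Time passes only in rows, so rows that do not move let the fingers close. It gives the time, the measured TCP pose, the force, the opening and the grip force at its end, in the units of the state.
- r.get_obs(): the state, without advancing time (a new reading comes with each control period).
- r.grab_frame(name): name is "scene" or "side" or "wrist"; returns (picture, depth): 480x640x3 uint8, red, green, blue; 480x640 float32, m along the optical axis (not along the pixel's ray), 0 where there is no reading.
- r.get_calibration(name): a dict with "mtx" (3x3 intrinsics, pixels), "extrinsics" (4x4, takes a point from camera to world coordinates). Camera axes: x right, y down, z forward; pixel columns grow to the right and rows downward; lengths in m; the calibration is good to about 2 mm. A picture is of the moment at which its call begins: read the wrist's pose just before it. get_calibration takes no time and is no camera call; for the wrist camera it gives the pose at the moment of the call.
- r.hand_in(): hands the job in; it is judged then, once.
Trained networks look in the newest picture that a camera, given by its name, has taken for a name from the list of things; names that differ only in an ending like _2 or _b are one class to them, and where a whole thing is asked for, a point or a joint stands for the part that bears it (a point fixed in the world has none). Each returns a list of dicts, best first, with "score" (0 to 1); they miss things now and then, are a little off and sometimes report something else, mostly with a low value. They report only what shows in the picture. A call takes as long as a camera call.
- r.search_frame(target, camera): "xyz" ([x, y, z] in m, in world coordinates, good to about 4 mm: the middle of the surface that is visible of it).
- r.landmark_of(target, camera): "xyz" ([x, y, z] in m, in world coordinates, good to about 4 mm: a listed point, or the origin of a listed thing).
The state is a dict: "clock": time; "joints": joint angles; "qvel": joint speeds; "tau": joint torques, N m; "tcp_pos": TCP position; "orientation": TCP orientation; "contact_force": force on the tool from outside, world axes, zero at the start; "moment": the same for the moment, N m; "grip_width": finger opening in m; "gripper_force": force on a finger pad.
Only numpy, scipy, OpenCV 4.12 (cv2) and the standard library are available. Lean on these libraries where they do the work, as an engineer would, in place of code of your own. Each camera call takes 0.05 s, during which the arm holds its last target. There are 200 camera calls.

### The job

Do the next vial on the capping press: by one of its upright pins, push the dial gently on round, anticlockwise seen from above, until the spring bolt drops fully into the next slot in its rim and locks it, and stop as it comes up firm: never push the dial harder than 15 N. Then press the black palm knob gently down until that vial's cap is fully home, let the knob come back up and take the hand away. Leave the other vials' caps and the things standing around alone.

Things in the scene. Friction and masses are not known exactly. Their poses are not given: they have to be found in the camera images.
- press: grey cast frame of the capping press, fixed: round base 224 mm across, 20 mm high; column (to z 255 mm) and overhanging arm (top z 222 mm) at its +x side. Origin on the dial's upright axis at bench level; x points from the axis under the ram to the column, z up. The ram stands 70 mm out along +x; the bolt's dark block (60 mm high, 182 mm out, pull knob 206 mm) about 105 deg from +x towards +y.
- dial: round off-white plastic dial, 240 mm across, z 36 to 48 mm, turning on the press axis; origin on it, underside, z up, x at the pocket 60 deg ahead (anticlockwise) of the next vial. Six pockets 70 mm from the axis; four hold glass vials 27 mm across (proud caps reach z 110 mm, finished ones 103 mm). Starts part-way out of its last slot, drags some 3 to 6 N at a pin and stays where it is left.
- pin_next (a point): half-way up (z 73 mm) the turning pin 30 deg ahead (anticlockwise) of the next vial. Six such upright steel pins, 12 mm across, z 48 to 98 mm, stand every 60 deg, 104 mm from the axis, midway between pockets: push by any of them.
- slot_next (a point): middle of the mouth of the slot that belongs to the next vial, in the dial's rim, 120 mm from the axis, z 42 mm; moves with the dial. Six slots, one per pocket, 9.6 mm wide, 8 mm deep, square-sided. With the bolt (8 mm wide) in it, the dial comes up hard, pushed either way.
- bolt_mid (a point): point on the frame, 120 mm from the axis, z 42 mm, where the bolt's nose would meet the rim at its middle setting. The bolt's block is clamped up to 9 mm to either side of this along the rim (8 mm at a pin), a different amount each time, not measured: only about here, as slot_next comes near, does the bolt drop in. Where exactly has to be felt.
- bolt (a joint): how far the spring-loaded index bolt is pushed out: 0.007 m riding on the dial's rim (at the start), 0 fully in a slot. It slides radially and snaps in by itself over the last 2 mm; then the drag on the pin vanishes for about 2 mm, after which the dial comes up hard.
- cap_next_top (a point): centre of the top of the next vial's cap: white, 25 mm across, 13 mm high, standing 7 mm proud; this vial is the first with a proud cap clockwise of the ram.
- cap_next (a joint): how far the next vial's cap has been pushed down: 0 standing proud, 0.007 m fully home. Sliding it takes about 5 N.
- cap_wait (a joint): the same for the cap of the vial after it (60 degrees clockwise): it waits its turn and stays proud (0).
- knob_top (a point): centre of the top of the black palm knob, 42 mm across, 22 mm high, on top of the ram, at z 270 mm when up.
- ram (a joint): how far the ram is pressed down: 0 up, 0.034 m lower stop. Return spring 3 N at the top, 5.5 N at 27 mm. Its flat round die (40 mm across) meets a proud cap under it after 20 mm and has it home after 27 mm, at about 10 N on the knob, where it comes up hard. More than 30 N may crack the vial.
- tube_rack: grey tube rack with capped tubes, 70 x 150 mm, 91 mm high, loose on the bench; bystander. Origin under its centre.
- cap_tray: white open tray of spare caps, 110 x 85 mm, 30 mm high, loose on the bench; bystander. Origin under its centre.
- reagent: reagent bottle with blue cap, 70 mm across, 150 mm high, loose on the bench; bystander. Origin under its centre.

How it is judged:
On the way, in this order (a step that is already met when the one before it is completed fails the run):
1. the bolt is fully in the next vial's slot (within 1.5 mm), that vial under the ram (within 8 mm), the dial at rest (value of joint bolt below 0.0015 m and horizontal distance between cap_next_top and knob_top below 0.008 m and angular speed of dial below 0.03 rad/s), for 0.3 s.
2. the next vial's cap has been pressed home (value of joint cap_next above 0.0055 m), for 0.1 s.
At the end, for the whole second after the job is handed in: The bolt is fully in the slot of the next vial (within 1.5 mm), that vial under the ram (within 8 mm) and the dial at rest; its cap is home (pushed down at least 5.5 of its 7 mm), the ram is back up (within 3 mm) and the waiting cap still stands proud (within 1.5 mm) (all of step 1 and value of joint cap_next above 0.0055 m and value of joint ram below 0.003 m and value of joint cap_wait below 0.0015 m); the robot touches nothing.
It fails at once if the dial or a pin is loaded with more than 15 N (contact force between any of the fingers, the arm and dial above 15 N).
It fails at once if the palm knob is pressed with more than 30 N (contact force between any of the fingers, the arm and ram above 30 N).
It fails at once if the waiting vial's cap is pushed down (value of joint cap_wait above 0.0015 m).
It fails at once if a bystander is moved by more than 20 mm (distance of any of tube_rack, cap_tray, reagent from where it was at the start of the episode above 0.02 m).
It also fails if it takes over 62 s, if anything falls off the work surface, if the arm or the gripper's body presses on something with over 40 N, if the wrist force passes 120 N, or if a joint passes its speed limit or range.

## Working session

There is one attempt and no reset: what is moved stays moved. The work goes in short steps, Python scripts to look and compute and a shell command to move; the robot and the scene stay as the last step left them, time stands still between calls to the robot, and variables do not carry over. Pictures are saved under pics/ and viewed, at most 10 in all, crops included, and the job is handed in when it is done.

```bash
mkdir -p pics; python3 - <<'E'
from bench import r
import cv2,numpy as np
o=r.get_obs(); print(o)
for c in ("scene","side"):
    im,d=r.grab_frame(c); cv2.imwrite(f"pics/{c}0.png",im[:,:,::-1])
    for t in ("press","dial","pin_next","slot_next","bolt_mid","cap_next_top","knob_top","tube_rack","cap_tray","reagent"):
        print(c,t,[(np.round(x["xyz"],4).tolist(),round(x["score"],2)) for x in r.landmark_of(t,c)[:3]])
E
```

```text
{'clock': 0.0, 'joints': array([-1.45011172,  0.47781295,  0.0223407 ,  1.55645293, -0.01149321,
        1.10930241, -0.08310662]), 'qvel': array([-1.65152058e-03, -3.97437380e-04,  5.20022214e-04,  2.43327520e-04,
       -1.42857803e-03,  1.10953091e-05, -8.97106473e-04]), 'tau': array([-3.05893730e-05, -5.96457803e+01,  1.60773687e+00, -2.81202382e+01,
        1.24477889e-02,  9.09321418e-03, -1.57942719e-05]), 'tcp_pos': array([0.15296833, 0.65682777, 0.2303165 ]), 'orientation': array([-3.58556265e-01, -3.12099572e+00,  2.89992052e-03]), 'contact_force': array([-0.32383743,  1.19483833,  0.62736723]), 'moment': array([ 0.04447263, -0.00978657, -0.00449464]), 'gripper_force': 0.0, 'grip_width': 0.08514021435683285}
scene press [([0.5701, -0.0177, 0.0018], 0.97)]
scene dial [([0.5662, -0.0146, 0.0347], 0.74)]
scene pin_next [([0.6689, 0.0042, 0.0703], 0.87)]
scene slot_next []
scene bolt_mid [([0.5044, 0.081, 0.0438], 0.88)]
scene cap_next_top [([0.6354, -0.0415, 0.1032], 0.61)]
scene knob_top [([0.6335, 0.0031, 0.2685], 0.61)]
scene tube_rack [([0.7173, -0.1945, -0.0001], 0.95)]
scene cap_tray []
scene reagent [([0.6455, 0.2126, 0.0011], 0.84)]
side press [([0.5685, -0.014, -0.002], 0.82)]
side dial [([0.5646, -0.0149, 0.0347], 0.96)]
side pin_next [([0.6713, 0.0023, 0.0731], 0.65)]
side slot_next [([0.5692, 0.104, 0.0387], 0.8)]
side bolt_mid [([0.5021, 0.0838, 0.0408], 0.96)]
side cap_next_top [([0.6386, -0.0374, 0.1115], 0.61)]
side knob_top [([0.635, 0.0024, 0.266], 0.91)]
side tube_rack [([0.7192, -0.1919, 0.0098], 0.73)]
side cap_tray [([0.5306, -0.2566, -0.002], 0.95), ([0.6338, -0.0383, 0.1112], 0.21)]
side reagent [([0.6431, 0.2149, 0.0007], 0.71)]
```

View pics/scene0.png

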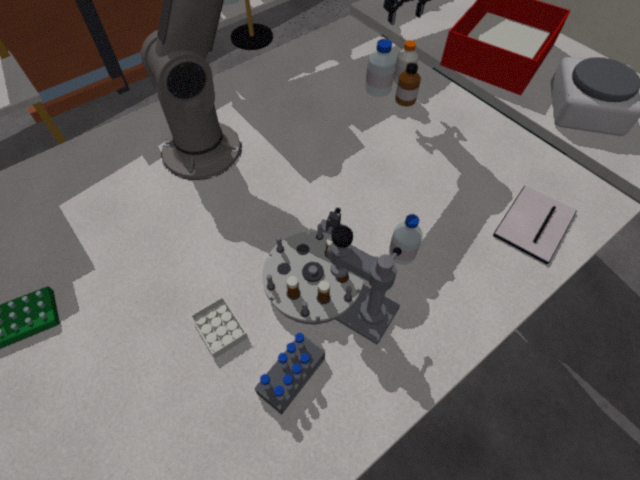

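View pics/side0.png

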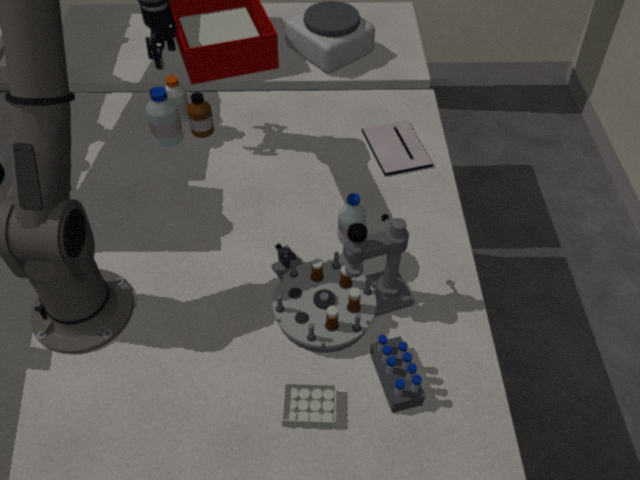

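```bash
python3 - <<'E'
import numpy as np
c=np.array([.5675,-.0155])
for n,p in dict(knob=(.634,.003),pin=(.67,.003),cap=(.637,-.039),bolt=(.503,.0825),slot=(.5692,.104)).items():
    v=np.array(p)-c; print(n,np.degrees(np.arctan2(v[1],v[0])),np.hypot(*v))
E
```

```text
knob 15.546327273079052 0.0690253576593414
pin 10.231043444518225 0.10415613280071417
cap -18.681911860348258 0.07336552323809871
bolt 123.35144393016338 0.1173211404649648
slot 89.18496857523422 0.11951209143848165
```

The scene picture shows the dial at about (313,275), with the knob at (342,237) and the waiting proud caps at (293,287) and (324,293). In the side picture the dial is at (325,303), the bolt at (285,255) and the knob at (357,233). I'll push the pin at about 250° from the near (-y) side, because the pocket behind it is empty.

```bash
python3 -m jog '[{"fingers":0,"x":-0.05,"y":-0.0325,"z":-0.017},{"fingers":0,"x":-0.05,"y":-0.0325,"z":-0.017},{"fingers":0,"x":-0.05,"y":-0.0325,"z":-0.017},{"fingers":0,"x":-0.05,"y":-0.0325,"z":-0.017},{"fingers":0,"x":-0.05,"y":-0.0325,"z":-0.017},{"fingers":0,"x":-0.05,"y":-0.0325,"z":-0.017}]'
python3 -m jog '[{"x":-0.027,"y":-0.06},{"x":-0.027,"y":-0.06},{"x":-0.027,"y":-0.06},{"x":-0.027,"y":-0.06},{"x":-0.027,"y":-0.06},{"x":-0.027,"y":-0.06},{"x":-0.027,"y":-0.06},{"x":-0.027,"y":-0.06}]'
python3 -c "
from bench import r;print(r.get_obs()['joints'])"
```

```text
[-1.4500871   0.47696708  0.02241169  1.5553944  -0.01149351  1.10930232
 -0.08309488]validation failed for argument at $[0]...
validation failed for argument at $[0]...
```

```bash
python3 -m jog '[{"fingers":0.0,"x":-0.05,"y":-0.0325,"z":-0.017,"rx":0,"ry":0,"rz":0},{"fingers":0,"x":-0.05,"y":-0.0325,"z":-0.017,"rx":0,"ry":0,"rz":0},{"fingers":0,"x":-0.05,"y":-0.0325,"z":-0.017,"rx":0,"ry":0,"rz":0},{"fingers":0,"x":-0.05,"y":-0.0325,"z":-0.017,"rx":0,"ry":0,"rz":0},{"fingers":0,"x":-0.05,"y":-0.0325,"z":-0.017,"rx":0,"ry":0,"rz":0},{"fingers":0,"x":-0.05,"y":-0.0325,"z":-0.017,"rx":0,"ry":0,"rz":0}]'
```

```text
clock: 1.85
tcp_pos: [0.4022, 0.3978, 0.3342]
orientation: [0.359, 3.121, 0.001]
contact_force: [0.5, 0.7, 0.0]
grip_width: -0.0002
gripper_force: 0.0
```

```bash
python3 -m jog '[{"fingers":0,"x":-0.027,"y":-0.06,"z":0,"rx":0,"ry":0,"rz":0},{"fingers":0,"x":-0.027,"y":-0.06,"z":0,"rx":0,"ry":0,"rz":0},{"fingers":0,"x":-0.027,"y":-0.06,"z":0,"rx":0,"ry":0,"rz":0},{"fingers":0,"x":-0.027,"y":-0.06,"z":0,"rx":0,"ry":0,"rz":0},{"fingers":0,"x":-0.027,"y":-0.06,"z":0,"rx":0,"ry":0,"rz":0},{"fingers":0,"x":-0.027,"y":-0.06,"z":0,"rx":0,"ry":0,"rz":0},{"fingers":0,"x":-0.027,"y":-0.06,"z":0,"rx":0,"ry":0,"rz":0},{"fingers":0,"x":-0.027,"y":-0.06,"z":0,"rx":0,"ry":0,"rz":7}]'
python3 - <<'E'
from bench import r
import cv2,numpy as np
from scipy.spatial.transform import Rotation as R
im,d=r.grab_frame("wrist"); cv2.imwrite("pics/w1.png",im[:,:,::-1])
o=r.get_obs(); print(o["joints"],o["tcp_pos"],R.from_rotvec(o["orientation"]).as_matrix())
k=r.get_calibration("wrist"); print(np.array(k["extrinsics"]).round(3))
for t in ("press","dial","pin_next","cap_next_top","knob_top"):
    print(t,[(np.round(x["xyz"],4).tolist(),round(x["score"],2)) for x in r.landmark_of(t,"wrist")[:3]])
# points in pin z band
u,v=np.meshgrid(np.arange(640),np.arange(480)); K=np.array(k["mtx"]); E=np.array(k["extrinsics"])
P=np.stack([(u-K[0,2])*d/K[0,0],(v-K[1,2])*d/K[1,1],d],-1)@E[:3,:3].T+E[:3,3]
c=np.array([.5675,-.0155]); rr=np.hypot(P[...,0]-c[0],P[...,1]-c[1])
m=((d>0)&(P[...,2]>.09)&(P[...,2]<.103)&(rr>.085)&(rr<.125)).astype(np.uint8)
n,l,s,ct=cv2.connectedComponentsWithStats(m)
for i in range(1,n):
    if s[i,4]>15:
        q=np.median(P[l==i],0); print(q.round(4),s[i,4],ct[i].round(),np.degrees(np.arctan2(q[1]-c[1],q[0]-c[0])).round(1),np.hypot(*(q[:2]-c)).round(4))
E
```

```text
clock: 2.85
tcp_pos: [0.4976, -0.0931, 0.3338]
orientation: [0.552, 3.092, 0.001]
contact_force: [1.4, 1.1, 0.4]
grip_width: -0.0001
gripper_force: 0.0
[-0.46184551  0.10364744  0.59550557  1.84564661 -0.05799727  1.20718699
  1.35276738] [ 0.49761368 -0.10257185  0.33426998] [[-0.9324485   0.36129147  0.00287614]
 [ 0.36127818  0.93244827 -0.00427832]
 [-0.00422757 -0.00295023 -0.99998671]]
[[ 0.361  0.893  0.27   0.429]
 [ 0.932 -0.345 -0.106 -0.076]
 [-0.001  0.29  -0.957  0.477]
 [ 0.     0.     0.     1.   ]]
press [([0.5692, -0.0176, 0.0011], 0.65), ([0.6444, 0.2133, 0.0], 0.22)]
dial [([0.5703, -0.0135, 0.0369], 0.75)]
pin_next [([0.6721, 0.0057, 0.0728], 0.93)]
cap_next_top [([0.6377, -0.0386, 0.1116], 0.79)]
knob_top [([0.6376, 0.0063, 0.2718], 0.82)]
[0.4997 0.0483 0.0979] 107 [444. 163.] 136.8 0.0931
[ 0.4667 -0.0492  0.0987] 96 [352. 168.] -161.5 0.1063
[0.601  0.0691 0.0981] 104 [483. 238.] 68.4 0.091
[ 0.5348 -0.1261  0.0987] 90 [310. 246.] -106.5 0.1154
[ 0.574  -0.1055  0.0948] 35 [338. 268.] -85.9 0.0902
[ 0.6357 -0.1059  0.0985] 84 [354. 311.] -53.0 0.1132
```

View pics/w1.png

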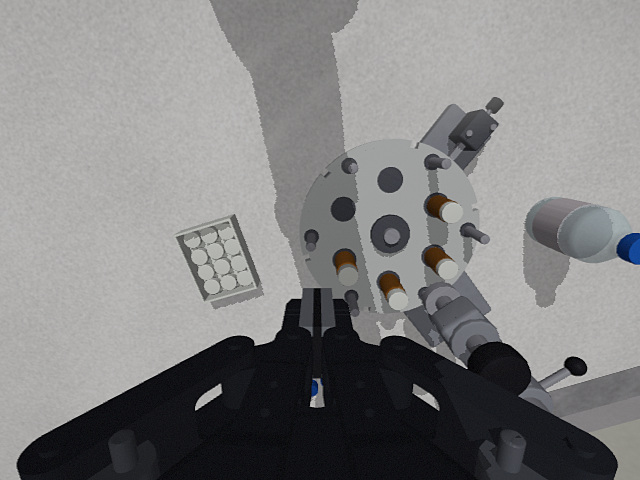

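The wrist picture shows the tray at (220,260), the dial at (390,235), its near pin at (311,240) and the empty pocket at (343,209). The arm was still settling, so I'll take the pins again now it's at rest.

```bash
python3 - <<'E'
from bench import r
import cv2,numpy as np
from scipy.spatial.transform import Rotation as R
from scipy.optimize import least_squares
o=r.get_obs();k=r.get_calibration("wrist")
im,d=r.grab_frame("wrist")
u,v=np.meshgrid(np.arange(640),np.arange(480)); K=np.array(k["mtx"]); E=np.array(k["extrinsics"])
P=np.stack([(u-K[0,2])*d/K[0,0],(v-K[1,2])*d/K[1,1],d],-1)@E[:3,:3].T+E[:3,3]
c=np.array([.5675,-.0155]); rr=np.hypot(P[...,0]-c[0],P[...,1]-c[1])
m=((d>0)&(P[...,2]>.09)&(P[...,2]<.103)&(rr>.09)&(rr<.118)).astype(np.uint8)
n,l,s,ct=cv2.connectedComponentsWithStats(m)
Q=np.array([np.median(P[l==i],0) for i in range(1,n) if s[i,4]>50]); print(Q.round(4))
def f(p):
    a=np.degrees(np.arctan2(Q[:,1]-p[1],Q[:,0]-p[0])); a=p[2]+60*np.round((a-p[2])/60)
    return (Q[:,:2]-p[:2]-.104*np.c_[np.cos(np.radians(a)),np.sin(np.radians(a))]).ravel()
s=least_squares(f,[*c,10],x_scale=[.01,.01,5],loss="soft_l1",f_scale=.003); print(s.x,s.fun.round(4))
C=s.x[:2];a=np.radians(s.x[2]+240)
pin=C+.104*np.array([np.cos(a),np.sin(a)]);t=np.array([-np.sin(a),np.cos(a)])
T=pin-.023*t  # 6 mm gap
M=R.from_rotvec(o["orientation"]).as_matrix()
print("tcp",o["tcp_pos"],"pin",pin,"target",T,"tool",M.T@(np.r_[T,.068]-o["tcp_pos"]),"rz",np.degrees(np.arctan2(*(-M[:2,0])[::-1])-np.arctan2(t[1],t[0])))
E
```

```text
[[ 0.4969  0.0589  0.0984]
 [ 0.4656 -0.0387  0.0983]
 [ 0.5973  0.081   0.0983]
 [ 0.5349 -0.115   0.0983]
 [ 0.6351 -0.0919  0.0979]]
[ 0.56627477 -0.01668034 12.39487499] [ 0.0007 -0.0012  0.0009  0.0003 -0.0004 -0.0015  0.0001  0.0008 -0.0013
  0.0015]
tcp [ 0.49744752 -0.08990295  0.33320062] pin [ 0.53481943 -0.11580936] target [ 0.51289667 -0.10885289] tool [-0.02111074 -0.0126768   0.26518443] rz -2.3871995061721263
```

```bash
python3 -m jog '[{"fingers":0,"x":-0.005,"y":-0.003,"z":0.05,"rx":0,"ry":0,"rz":-2.4},{"fingers":0,"x":-0.005,"y":-0.003,"z":0.05,"rx":0,"ry":0,"rz":0},{"fingers":0,"x":-0.005,"y":-0.003,"z":0.05,"rx":0,"ry":0,"rz":0},{"fingers":0,"x":-0.005,"y":-0.003,"z":0.05,"rx":0,"ry":0,"rz":0},{"fingers":0,"x":0,"y":0,"z":0,"rx":0,"ry":0,"rz":0},{"fingers":0,"x":0,"y":0,"z":0,"rx":0,"ry":0,"rz":0}]'
cat > t.py <<'E'
from bench import r
import numpy as np
from scipy.spatial.transform import Rotation as R
C=np.array([.56627,-.01668])
def go(z=.068,back=.023,ang=252.4):
    o=r.get_obs();a=np.radians(ang);n=np.array([np.cos(a),np.sin(a)]);t=np.array([-n[1],n[0]])
    T=C+.104*n-back*t
    M=R.from_rotvec(o["orientation"]).as_matrix()
    print(o["clock"],o["tcp_pos"].round(4),"F",o["contact_force"].round(2),"tool",(M.T@(np.r_[T,z]-o["tcp_pos"])).round(4),"Ft",(o["contact_force"][:2]@t).round(2),"rz",np.degrees(np.arctan2(-M[1,0],-M[0,0])-np.arctan2(t[1],t[0])).round(2),"qv",abs(o["qvel"]).max().round(3))
E
python3 -c "import t;t.go();t.r.grab_frame('wrist');t.go()"
```

```text
clock: 3.95
tcp_pos: [0.5136, -0.1082, 0.1348]
orientation: [0.481, 3.103, 0.001]
contact_force: [0.1, -0.1, 1.2]
grip_width: -0.0001
gripper_force: 0.0
3.95 [ 0.5136 -0.1082  0.1348] F [ 0.12 -0.12  1.23] tool [ 0.0006 -0.0009  0.0668] Ft 0.15 rz -0.04 qv 0.024
4.0 [ 0.5141 -0.1084  0.1353] F [0.55 0.   0.4 ] tool [ 0.0012 -0.0009  0.0673] Ft 0.52 rz -0.05 qv 0.011
```

```bash
python3 -m jog '[{"fingers":0,"x":0.003,"y":0,"z":0.025,"rx":0,"ry":0,"rz":0},{"fingers":0,"x":0,"y":0,"z":0.025,"rx":0,"ry":0,"rz":0},{"fingers":0,"x":0,"y":0,"z":0.015,"rx":0,"ry":0,"rz":0},{"fingers":0,"x":0,"y":0,"z":0,"rx":0,"ry":0,"rz":0},{"fingers":0,"x":0,"y":0,"z":0,"rx":0,"ry":0,"rz":0}]'
python3 -c "import t;t.go()"
python3 -m jog '[{"fingers":0,"x":-0.001,"y":0,"z":0,"rx":0,"ry":0,"rz":0},{"fingers":0,"x":-0.002,"y":0,"z":0,"rx":0,"ry":0,"rz":0},{"fingers":0,"x":-0.002,"y":0,"z":0,"rx":0,"ry":0,"rz":0},{"fingers":0,"x":-0.001,"y":0,"z":0,"rx":0,"ry":0,"rz":0}]'
python3 -c "import t;t.go(back=.017)"
```

```text
clock: 4.62
tcp_pos: [0.5107, -0.108, 0.0694]
orientation: [0.483, 3.102, 0.0]
contact_force: [-0.7, -0.0, 0.9]
grip_width: 0.0004
gripper_force: 0.0
4.625 [ 0.5107 -0.108   0.0694] F [-0.74 -0.02  0.93] tool [-0.0023 -0.0001  0.0015] Ft -0.71 rz -0.11 qv 0.003
clock: 5.12
tcp_pos: [0.5157, -0.1098, 0.0683]
orientation: [0.484, 3.104, -0.0]
contact_force: [0.3, 0.1, -0.2]
grip_width: -0.0001
gripper_force: 0.0
5.125 [ 0.5157 -0.1098  0.0683] F [ 0.29  0.13 -0.21] tool [-0.003   0.0001  0.0003] Ft 0.24 rz -0.11 qv 0.014
```

```bash
python3 -m jog '[{"fingers":0,"x":-0.001,"y":0,"z":0,"rx":0,"ry":0,"rz":0},{"fingers":0,"x":-0.001,"y":0,"z":0,"rx":0,"ry":0,"rz":0},{"fingers":0,"x":-0.001,"y":0,"z":0,"rx":0,"ry":0,"rz":0},{"fingers":0,"x":-0.001,"y":0,"z":0,"rx":0,"ry":0,"rz":0}]'
python3 -c "import t;t.go(back=.017)"
python3 -m jog '[{"fingers":0,"x":-0.001,"y":0,"z":0,"rx":0,"ry":0,"rz":0},{"fingers":0,"x":-0.001,"y":0,"z":0,"rx":0,"ry":0,"rz":0}]'
python3 -c "import t;t.go(back=.017)"
```

```text
clock: 5.62
tcp_pos: [0.5194, -0.111, 0.0683]
orientation: [-0.484, -3.104, -0.0]
contact_force: [0.2, -0.1, -0.5]
grip_width: -0.0001
gripper_force: 0.0
5.625 [ 0.5194 -0.111   0.0683] F [ 0.16 -0.14 -0.54] tool [0.0008 0.     0.0003] Ft 0.2 rz -0.11 qv 0.018
clock: 5.88
tcp_pos: [0.5199, -0.1111, 0.068]
orientation: [-0.483, -3.101, -0.001]
contact_force: [-6.1, 2.7, 4.6]
grip_width: -0.0
gripper_force: 3.2
5.875 [ 0.5199 -0.1111  0.068 ] F [-6.15  2.72  4.62] tool [0.0013 0.     0.    ] Ft -6.68 rz -0.11 qv 0.017
```

```bash
python3 -m jog '[{"fingers":0,"x":-0.0018,"y":-0.0003,"z":0,"rx":0,"ry":0,"rz":-1},{"fingers":0,"x":-0.0018,"y":-0.0003,"z":0,"rx":0,"ry":0,"rz":-1},{"fingers":0,"x":-0.0018,"y":-0.0003,"z":0,"rx":0,"ry":0,"rz":-1},{"fingers":0,"x":-0.0018,"y":-0.0003,"z":0,"rx":0,"ry":0,"rz":-1}]'
python3 -c "import t;t.go(back=.0165,ang=256.4)"
```

```text
clock: 6.38
tcp_pos: [0.5258, -0.114, 0.0679]
orientation: [-0.373, -3.115, -0.002]
contact_force: [-6.4, 3.0, 5.6]
grip_width: -0.0002
gripper_force: 3.4
6.375 [ 0.5258 -0.114   0.0679] F [-6.41  2.95  5.63] tool [ 0.0001  0.0001 -0.0001] Ft -6.92 rz -0.07 qv 0.117
```

```bash
python3 -m jog '[{"fingers":0,"x":-0.0018,"y":-0.0003,"z":0,"rx":0,"ry":0,"rz":-1},{"fingers":0,"x":-0.0018,"y":-0.0003,"z":0,"rx":0,"ry":0,"rz":-1},{"fingers":0,"x":-0.0018,"y":-0.0003,"z":0,"rx":0,"ry":0,"rz":-1},{"fingers":0,"x":-0.0018,"y":-0.0003,"z":0,"rx":0,"ry":0,"rz":-1},{"fingers":0,"x":-0.0018,"y":-0.0003,"z":0,"rx":0,"ry":0,"rz":-1},{"fingers":0,"x":-0.0018,"y":-0.0003,"z":0,"rx":0,"ry":0,"rz":-1},{"fingers":0,"x":-0.0018,"y":-0.0003,"z":0,"rx":0,"ry":0,"rz":-1},{"fingers":0,"x":-0.0018,"y":-0.0003,"z":0,"rx":0,"ry":0,"rz":-1}]'
python3 -c "import t;t.go(back=.0165,ang=264.4)"
python3 -m jog '[{"fingers":0,"x":-0.0018,"y":-0.0003,"z":0,"rx":0,"ry":0,"rz":-1},{"fingers":0,"x":-0.0018,"y":-0.0003,"z":0,"rx":0,"ry":0,"rz":-1},{"fingers":0,"x":-0.0018,"y":-0.0003,"z":0,"rx":0,"ry":0,"rz":-1},{"fingers":0,"x":-0.0018,"y":-0.0003,"z":0,"rx":0,"ry":0,"rz":-1},{"fingers":0,"x":-0.0018,"y":-0.0003,"z":0,"rx":0,"ry":0,"rz":-1},{"fingers":0,"x":-0.0018,"y":-0.0003,"z":0,"rx":0,"ry":0,"rz":-1},{"fingers":0,"x":-0.0018,"y":-0.0003,"z":0,"rx":0,"ry":0,"rz":-1},{"fingers":0,"x":-0.0018,"y":-0.0003,"z":0,"rx":0,"ry":0,"rz":-1}]'
python3 -c "import t;t.go(back=.0165,ang=272.4)"
```

```text
clock: 7.38
tcp_pos: [0.5395, -0.1188, 0.0679]
orientation: [-0.155, -3.133, -0.002]
contact_force: [-6.2, 2.5, 4.1]
grip_width: 0.0001
gripper_force: 3.3
7.375 [ 0.5395 -0.1188  0.0679] F [-6.19  2.48  4.05] tool [-0.0002  0.0002 -0.0001] Ft -6.41 rz -0.06 qv 0.112
clock: 8.38
tcp_pos: [0.5536, -0.1218, 0.0678]
orientation: [0.064, -3.136, -0.003]
contact_force: [-6.8, 2.3, 5.4]
grip_width: 0.0004
gripper_force: 3.3
8.375 [ 0.5536 -0.1218  0.0678] F [-6.83  2.3   5.37] tool [-0.0006  0.0005 -0.0002] Ft -6.73 rz -0.07 qv 0.109
```

```bash
python3 -m jog '[{"fingers":0,"x":-0.0019,"y":-0.0003,"z":0,"rx":0,"ry":0,"rz":-1},{"fingers":0,"x":-0.0019,"y":-0.0002,"z":0,"rx":0,"ry":0,"rz":-1},{"fingers":0,"x":-0.0019,"y":-0.0002,"z":0,"rx":0,"ry":0,"rz":-1},{"fingers":0,"x":-0.0019,"y":-0.0002,"z":0,"rx":0,"ry":0,"rz":-1},{"fingers":0,"x":-0.0009,"y":-0.0001,"z":0,"rx":0,"ry":0,"rz":-0.5},{"fingers":0,"x":-0.0009,"y":-0.0001,"z":0,"rx":0,"ry":0,"rz":-0.5},{"fingers":0,"x":-0.0009,"y":-0.0001,"z":0,"rx":0,"ry":0,"rz":-0.5}]'
python3 -c "import t;t.go(back=.0165,ang=277.9)"
```

```text
clock: 9.25
tcp_pos: [0.5639, -0.1226, 0.0677]
orientation: [0.213, -3.13, -0.002]
contact_force: [-6.9, 1.7, 4.8]
grip_width: 0.0002
gripper_force: 3.4
9.25 [ 0.5639 -0.1226  0.0677] F [-6.93  1.71  4.75] tool [-0.0004  0.0006 -0.0003] Ft -6.63 rz -0.1 qv 0.056
```

```bash
cat > g.py <<'E'
import t,sys,numpy as np
t.go(back=.0165,ang=float(sys.argv[1]))
f=np.hypot(*t.r.get_obs()["contact_force"][:2]); sys.exit(not 5.3<f<9)
E
S='ok'
python3 -m jog '[{"fingers":0,"x":-0.0009,"y":-0.0001,"z":0,"rx":0,"ry":0,"rz":-0.5},{"fingers":0,"x":-0.0009,"y":-0.0001,"z":0,"rx":0,"ry":0,"rz":-0.5}]' >/dev/null && python3 g.py 278.9 &&
python3 -m jog '[{"fingers":0,"x":-0.0009,"y":-0.0001,"z":0,"rx":0,"ry":0,"rz":-0.5},{"fingers":0,"x":-0.0009,"y":-0.0001,"z":0,"rx":0,"ry":0,"rz":-0.5}]' >/dev/null && python3 g.py 279.9 &&
python3 -m jog '[{"fingers":0,"x":-0.0009,"y":-0.0001,"z":0,"rx":0,"ry":0,"rz":-0.5}]' >/dev/null && python3 g.py 280.4 &&
python3 -m jog '[{"fingers":0,"x":-0.0009,"y":-0.0001,"z":0,"rx":0,"ry":0,"rz":-0.5}]' >/dev/null && python3 g.py 280.9 &&
python3 -m jog '[{"fingers":0,"x":-0.0009,"y":-0.0001,"z":0,"rx":0,"ry":0,"rz":-0.5}]' >/dev/null && python3 g.py 281.4 &&
python3 -m jog '[{"fingers":0,"x":-0.0009,"y":-0.0001,"z":0,"rx":0,"ry":0,"rz":-0.5}]' >/dev/null && python3 g.py 281.9 &&
python3 -m jog '[{"fingers":0,"x":-0.0009,"y":-0.0001,"z":0,"rx":0,"ry":0,"rz":-0.5}]' >/dev/null && python3 g.py 282.4
```

```text
9.5 [ 0.5656 -0.1227  0.0677] F [-7.66  0.84  5.09] tool [-0.0006  0.0006 -0.0003] Ft -7.44 rz -0.11 qv 0.053
9.75 [ 0.5675 -0.1227  0.0677] F [-6.79  0.29  5.28] tool [-0.0006  0.0007 -0.0003] Ft -6.64 rz -0.11 qv 0.052
9.875 [ 0.5683 -0.1227  0.0677] F [-7.05  0.78  4.05] tool [-0.0006  0.0007 -0.0003] Ft -6.8 rz -0.12 qv 0.053
10.0 [ 0.5692 -0.1227  0.0677] F [-7.33  1.42  3.95] tool [-0.0007  0.0007 -0.0003] Ft -6.93 rz -0.12 qv 0.052
10.125 [ 0.5701 -0.1227  0.0678] F [-6.51  0.3   4.19] tool [-0.0007  0.0007 -0.0003] Ft -6.33 rz -0.12 qv 0.052
10.25 [ 0.5711 -0.1227  0.0678] F [-7.61  0.98  4.58] tool [-0.0006  0.0007 -0.0002] Ft -7.25 rz -0.12 qv 0.054
10.375 [ 0.572  -0.1226  0.0678] F [-6.17  0.3   3.86] tool [-0.0007  0.0007 -0.0002] Ft -5.96 rz -0.13 qv 0.052
```

```bash
sed -i 's/5.3</4.3</' g.py
python3 -m jog '[{"fingers":0,"x":-0.0009,"y":-0.0001,"z":0,"rx":0,"ry":0,"rz":-0.5}]' >/dev/null && python3 g.py 282.9 &&
python3 -m jog '[{"fingers":0,"x":-0.0009,"y":-0.0001,"z":0,"rx":0,"ry":0,"rz":-0.5}]' >/dev/null && python3 g.py 283.4 &&
python3 -m jog '[{"fingers":0,"x":-0.0009,"y":-0.0001,"z":0,"rx":0,"ry":0,"rz":-0.5}]' >/dev/null && python3 g.py 283.9 &&
python3 -m jog '[{"fingers":0,"x":-0.0009,"y":-0.0001,"z":0,"rx":0,"ry":0,"rz":-0.5}]' >/dev/null && python3 g.py 284.4 &&
python3 -m jog '[{"fingers":0,"x":-0.0009,"y":-0.0001,"z":0,"rx":0,"ry":0,"rz":-0.5}]' >/dev/null && python3 g.py 284.9 &&
python3 -m jog '[{"fingers":0,"x":-0.0009,"y":-0.0001,"z":0,"rx":0,"ry":0,"rz":-0.5}]' >/dev/null && python3 g.py 285.4 &&
python3 -m jog '[{"fingers":0,"x":-0.0009,"y":-0.0001,"z":0,"rx":0,"ry":0,"rz":-0.5}]' >/dev/null && python3 g.py 285.9 &&
python3 -m jog '[{"fingers":0,"x":-0.0009,"y":-0.0001,"z":0,"rx":0,"ry":0,"rz":-0.5}]' >/dev/null && python3 g.py 286.4
```

```text
10.5 [ 0.5729 -0.1226  0.0677] F [-6.64  0.23  5.27] tool [-0.0007  0.0007 -0.0003] Ft -6.42 rz -0.13 qv 0.053
10.625 [ 0.5738 -0.1226  0.0678] F [-6.25  0.27  4.13] tool [-0.0007  0.0007 -0.0002] Ft -6.02 rz -0.13 qv 0.053
10.75 [ 0.5747 -0.1225  0.0678] F [-8.16 -0.62  4.56] tool [-0.0008  0.0008 -0.0003] Ft -8.07 rz -0.13 qv 0.054
10.875 [ 0.5755 -0.1225  0.0678] F [-6.29 -0.68  3.74] tool [-0.0008  0.0008 -0.0002] Ft -6.26 rz -0.14 qv 0.052
11.0 [ 0.5764 -0.1224  0.0677] F [-6.45  0.17  4.33] tool [-0.0009  0.0008 -0.0003] Ft -6.19 rz -0.14 qv 0.052
11.125 [ 0.5773 -0.1223  0.0678] F [-5.73 -0.07  4.05] tool [-0.0009  0.0008 -0.0002] Ft -5.54 rz -0.14 qv 0.05
11.25 [ 0.5783 -0.1222  0.0678] F [-7.11 -0.75  3.79] tool [-0.0009  0.0008 -0.0002] Ft -7.04 rz -0.14 qv 0.052
11.375 [ 0.5791 -0.1222  0.0678] F [-6.5   0.37  4.2 ] tool [-0.001   0.0008 -0.0003] Ft -6.14 rz -0.15 qv 0.052
```

```bash
python3 -m jog '[{"fingers":0,"x":-0.0009,"y":-0.0001,"z":0,"rx":0,"ry":0,"rz":-0.5}]' >/dev/null && python3 g.py 286.9 &&
python3 -m jog '[{"fingers":0,"x":-0.0009,"y":-0.0001,"z":0,"rx":0,"ry":0,"rz":-0.5}]' >/dev/null && python3 g.py 287.4 &&
python3 -m jog '[{"fingers":0,"x":-0.0009,"y":-0.0001,"z":0,"rx":0,"ry":0,"rz":-0.5}]' >/dev/null && python3 g.py 287.9 &&
python3 -m jog '[{"fingers":0,"x":-0.0009,"y":-0.0001,"z":0,"rx":0,"ry":0,"rz":-0.5}]' >/dev/null && python3 g.py 288.4 &&
python3 -m jog '[{"fingers":0,"x":-0.0009,"y":-0.0001,"z":0,"rx":0,"ry":0,"rz":-0.5}]' >/dev/null && python3 g.py 288.9 &&
python3 -m jog '[{"fingers":0,"x":-0.0009,"y":-0.0001,"z":0,"rx":0,"ry":0,"rz":-0.5}]' >/dev/null && python3 g.py 289.4 &&
python3 -m jog '[{"fingers":0,"x":-0.0009,"y":-0.0001,"z":0,"rx":0,"ry":0,"rz":-0.5}]' >/dev/null && python3 g.py 289.9 &&
python3 -m jog '[{"fingers":0,"x":-0.0009,"y":-0.0001,"z":0,"rx":0,"ry":0,"rz":-0.5}]' >/dev/null && python3 g.py 290.4
```

```text
11.5 [ 0.5799 -0.1221  0.0677] F [-6.43 -0.22  4.33] tool [-0.0011  0.0008 -0.0003] Ft -6.21 rz -0.15 qv 0.052
11.625 [ 0.5808 -0.1219  0.0677] F [-7.11 -1.47  3.98] tool [-0.0011  0.0008 -0.0003] Ft -7.23 rz -0.15 qv 0.054
11.75 [ 0.5818 -0.1218  0.0678] F [-4.88  0.51  2.81] tool [-0.001   0.0008 -0.0002] Ft -4.49 rz -0.16 qv 0.051
11.875 [ 0.584  -0.1213  0.0678] F [-2.73 -1.11 -1.  ] tool [ 0.0003  0.0009 -0.0002] Ft -2.94 rz -0.12 qv 0.051
```

```bash
python3 -m jog '[{"fingers":0,"x":0,"y":0,"z":0,"rx":0,"ry":0,"rz":0}]' >/dev/null; python3 g.py 288.4 
python3 -m jog '[{"fingers":0,"x":-0.0005,"y":-0.0001,"z":0,"rx":0,"ry":0,"rz":-0.3}]' >/dev/null; python3 g.py 288.7
```

```text
12.0 [ 0.5845 -0.1212  0.0679] F [-2.88 -1.82 -1.27] tool [ 0.0008  0.001  -0.0001] Ft -3.31 rz -0.13 qv 0.004
12.125 [ 0.5846 -0.1212  0.0679] F [-5.06 -2.21 -0.38] tool [ 0.0004  0.0009 -0.0001] Ft -5.5 rz -0.13 qv 0.033
```

```bash
python3 -m jog '[{"fingers":0,"x":-0.0005,"y":-0.0001,"z":0,"rx":0,"ry":0,"rz":0},{"fingers":0,"x":0,"y":0,"z":0,"rx":0,"ry":0,"rz":0}]' >/dev/null; python3 g.py 288.7
python3 -m jog '[{"fingers":0,"x":0.001,"y":0,"z":0,"rx":0,"ry":0,"rz":0},{"fingers":0,"x":0.002,"y":0,"z":0,"rx":0,"ry":0,"rz":0},{"fingers":0,"x":0.004,"y":0,"z":0,"rx":0,"ry":0,"rz":0},{"fingers":0,"x":0.004,"y":0,"z":-0.005,"rx":0,"ry":0,"rz":0},{"fingers":0,"x":0,"y":0,"z":-0.06,"rx":0,"ry":0,"rz":0}]' >/dev/null; python3 g.py 288.7
python3 -m jog '[{"fingers":0,"x":0,"y":0,"z":-0.06,"rx":0,"ry":0,"rz":0},{"fingers":0,"x":0,"y":0,"z":-0.06,"rx":0,"ry":0,"rz":0},{"fingers":0,"x":0,"y":0,"z":-0.05,"rx":0,"ry":0,"rz":0},{"fingers":0,"x":0,"y":0,"z":0,"rx":0,"ry":0,"rz":0},{"fingers":0,"x":0,"y":0,"z":0,"rx":0,"ry":0,"rz":0},{"fingers":0,"x":0,"y":0,"z":0,"rx":0,"ry":0,"rz":0}]'
python3 - <<'E'
from bench import r
import numpy as np,cv2
from scipy.spatial.transform import Rotation as R
for c in ("side","scene","wrist"):
    im,d=r.grab_frame(c);cv2.imwrite(f"pics/{c}2.png",im[:,:,::-1])
    for t in ("knob_top","cap_next_top","slot_next","bolt_mid","pin_next"): print(c,t,[(np.round(x["xyz"],4).tolist(),round(x["score"],2)) for x in r.landmark_of(t,c)[:2]])
o=r.get_obs();print(o["tcp_pos"],R.from_rotvec(o["orientation"]).as_matrix().round(3).tolist(),o["contact_force"],o["joints"])
im=cv2.imread("pics/side2.png")[215:365,240:440];cv2.imwrite("pics/c2.png",cv2.resize(im,(800,600),interpolation=cv2.INTER_CUBIC))
E
```

```text
12.375 [ 0.5846 -0.1212  0.0678] F [-5.76 -2.05 -0.78] tool [ 0.0004  0.0009 -0.0002] Ft -6.12 rz -0.14 qv 0.003
13.0 [ 0.5727 -0.1235  0.1309] F [0.68 0.31 0.21] tool [-0.0121 -0.0009  0.0629] Ft 0.74 rz -0.1 qv 0.953
clock: 13.75
tcp_pos: [0.5748, -0.1239, 0.3017]
orientation: [0.507, -3.098, -0.001]
contact_force: [0.1, 0.1, -0.5]
grip_width: -0.0003
gripper_force: 0.0
side knob_top [([0.6383, 0.0053, 0.2681], 0.71), ([0.5019, 0.0836, 0.0422], 0.6)]
side cap_next_top [([0.7176, -0.1922, 0.0052], 0.64), ([0.6328, 0.0078, 0.1092], 0.6)]
side slot_next [([0.4975, 0.0828, 0.0383], 0.85)]
side bolt_mid [([0.5007, 0.0829, 0.0441], 0.55)]
side pin_next [([0.638, 0.0595, 0.0736], 0.88), ([0.5011, 0.0834, 0.0467], 0.32)]
scene knob_top [([0.6353, 0.0059, 0.2683], 0.64)]
scene cap_next_top []
scene slot_next [([0.5011, 0.0858, 0.0434], 0.67), ([0.564, -0.015, 0.005], 0.57)]
scene bolt_mid [([0.5023, 0.0793, 0.0404], 0.8)]
scene pin_next [([0.6344, 0.0628, 0.0708], 0.78)]
wrist knob_top []
wrist cap_next_top [([0.6383, 0.0078, 0.1148], 0.53), ([0.4995, 0.0815, 0.0435], 0.4)]
wrist slot_next [([0.5078, 0.079, 0.0446], 0.46)]
wrist bolt_mid [([0.5077, 0.08, 0.0424], 0.81)]
wrist pin_next [([0.6394, 0.0635, 0.0704], 0.6)]
[ 0.5756665  -0.12417639  0.30331186] [[-0.948, -0.319, 0.0], [-0.319, 0.948, 0.0], [-0.0, 0.0, -1.0]] [-0.21435038 -0.45606491  0.68437629] [-0.19573488  0.28267159  0.38001883  1.70104831 -0.11223118  1.17927519
  2.10882609]
```

View pics/c2.png

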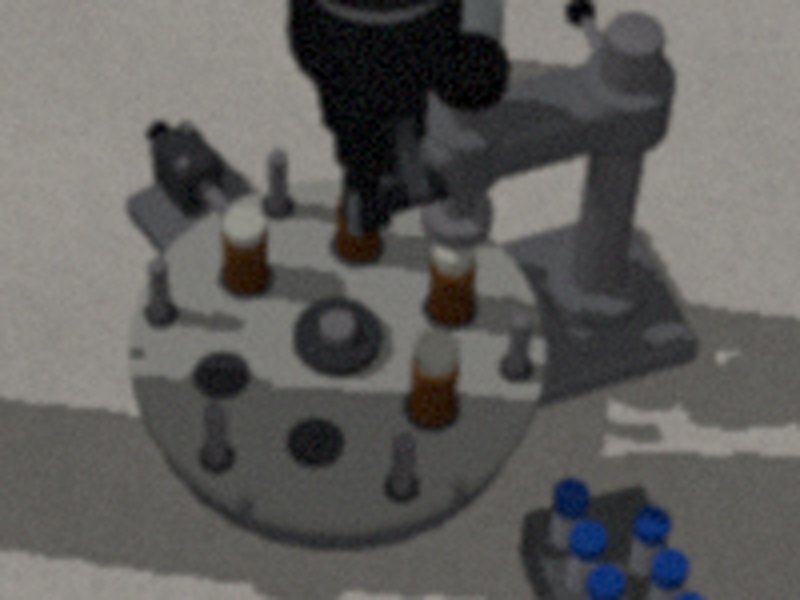

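The crop shows the dial turned: the next vial sits under the ram die at (455,225), the waiting proud vial is at (435,360), and the bolt nose is in at the rim at (215,200). Next is the knob.

```bash
python3 -m jog '[{"fingers":0,"x":-0.0246,"y":0.0257,"z":0,"rx":0,"ry":0,"rz":0},{"fingers":0,"x":-0.0246,"y":0.0257,"z":0,"rx":0,"ry":0,"rz":0},{"fingers":0,"x":-0.0246,"y":0.0257,"z":0,"rx":0,"ry":0,"rz":0},{"fingers":0,"x":-0.0246,"y":0.0257,"z":0,"rx":0,"ry":0,"rz":0},{"fingers":0,"x":0,"y":0,"z":0,"rx":0,"ry":0,"rz":0},{"fingers":0,"x":0,"y":0,"z":0,"rx":0,"ry":0,"rz":0},{"fingers":0,"x":0,"y":0,"z":0,"rx":0,"ry":0,"rz":0}]'
python3 -m jog '[{"fingers":0,"x":0,"y":0,"z":0.012,"rx":0,"ry":0,"rz":0},{"fingers":0,"x":0,"y":0,"z":0.01,"rx":0,"ry":0,"rz":0},{"fingers":0,"x":0,"y":0,"z":0.004,"rx":0,"ry":0,"rz":0},{"fingers":0,"x":0,"y":0,"z":0,"rx":0,"ry":0,"rz":0}]'
```

```text
clock: 15.52
tcp_pos: [0.6358, 0.003, 0.3034]
orientation: [0.504, -3.101, 0.001]
contact_force: [0.1, -0.4, 0.1]
grip_width: 0.0001
gripper_force: 0.0
clock: 16.02
tcp_pos: [0.6359, 0.0046, 0.2767]
orientation: [0.507, -3.099, -0.0]
contact_force: [0.6, 0.8, 0.8]
grip_width: 0.0003
gripper_force: 0.0
```

```bash
python3 -m jog '[{"fingers":0,"x":0,"y":0,"z":0.003,"rx":0,"ry":0,"rz":0},{"fingers":0,"x":0,"y":0,"z":0.002,"rx":0,"ry":0,"rz":0},{"fingers":0,"x":0,"y":0,"z":0.002,"rx":0,"ry":0,"rz":0},{"fingers":0,"x":0,"y":0,"z":0.002,"rx":0,"ry":0,"rz":0},{"fingers":0,"x":0,"y":0,"z":0.003,"rx":0,"ry":0,"rz":0},{"fingers":0,"x":0,"y":0,"z":0.003,"rx":0,"ry":0,"rz":0}]'
python3 -m jog '[{"fingers":0,"x":0,"y":0,"z":0.003,"rx":0,"ry":0,"rz":0},{"fingers":0,"x":0,"y":0,"z":0.003,"rx":0,"ry":0,"rz":0},{"fingers":0,"x":0,"y":0,"z":0.002,"rx":0,"ry":0,"rz":0},{"fingers":0,"x":0,"y":0,"z":0.001,"rx":0,"ry":0,"rz":0}]'
```

```text
clock: 16.77
tcp_pos: [0.6362, 0.0046, 0.2624]
orientation: [-0.507, 3.1, 0.0]
contact_force: [-2.1, 0.6, 4.2]
grip_width: -0.0001
gripper_force: 1.9
clock: 17.27
tcp_pos: [0.6362, 0.0046, 0.2533]
orientation: [-0.507, 3.1, -0.0]
contact_force: [-1.9, -0.2, 5.0]
grip_width: -0.0
gripper_force: 2.3
```

```bash
python3 -m jog '[{"fingers":0,"x":0,"y":0,"z":0.002,"rx":0,"ry":0,"rz":0},{"fingers":0,"x":0,"y":0,"z":0.002,"rx":0,"ry":0,"rz":0},{"fingers":0,"x":0,"y":0,"z":0.001,"rx":0,"ry":0,"rz":0}]'
python3 -m jog '[{"fingers":0,"x":0,"y":0,"z":0.001,"rx":0,"ry":0,"rz":0},{"fingers":0,"x":0,"y":0,"z":0.001,"rx":0,"ry":0,"rz":0}]'
python3 -m jog '[{"fingers":0,"x":0,"y":0,"z":0.001,"rx":0,"ry":0,"rz":0},{"fingers":0,"x":0,"y":0,"z":0.001,"rx":0,"ry":0,"rz":0}]'
```

```text
clock: 17.65
tcp_pos: [0.6363, 0.0046, 0.249]
orientation: [-0.507, 3.1, 0.0]
contact_force: [-3.5, -0.4, 10.3]
grip_width: -0.0002
gripper_force: 4.8
clock: 17.9
tcp_pos: [0.6363, 0.0046, 0.2472]
orientation: [-0.507, 3.1, 0.0]
contact_force: [-2.9, 0.2, 9.1]
grip_width: -0.0
gripper_force: 4.9
clock: 18.15
tcp_pos: [0.6363, 0.0046, 0.2452]
orientation: [-0.507, 3.1, 0.0]
contact_force: [-4.3, 1.1, 9.2]
grip_width: 0.0002
gripper_force: 5.0
```

```bash
python3 -m jog '[{"fingers":0,"x":0,"y":0,"z":0.001,"rx":0,"ry":0,"rz":0},{"fingers":0,"x":0,"y":0,"z":0.0005,"rx":0,"ry":0,"rz":0}]'
python3 -m jog '[{"fingers":0,"x":0,"y":0,"z":0.0005,"rx":0,"ry":0,"rz":0},{"fingers":0,"x":0,"y":0,"z":0,"rx":0,"ry":0,"rz":0}]'
```

```text
clock: 18.4
tcp_pos: [0.6363, 0.0046, 0.2437]
orientation: [-0.507, 3.1, 0.0]
contact_force: [-3.7, 1.2, 10.1]
grip_width: -0.0001
gripper_force: 5.0
clock: 18.65
tcp_pos: [0.6363, 0.0046, 0.2431]
orientation: [-0.507, 3.1, 0.0]
contact_force: [-2.9, 0.4, 9.4]
grip_width: -0.0002
gripper_force: 4.8
```

Not hard yet, so I'll keep on in small steps until it is.

```bash
python3 -m jog '[{"fingers":0,"x":0,"y":0,"z":0.0005,"rx":0,"ry":0,"rz":0},{"fingers":0,"x":0,"y":0,"z":0.0005,"rx":0,"ry":0,"rz":0}]'
python3 -m jog '[{"fingers":0,"x":0,"y":0,"z":0.0005,"rx":0,"ry":0,"rz":0},{"fingers":0,"x":0,"y":0,"z":0,"rx":0,"ry":0,"rz":0}]'
```

```text
clock: 18.9
tcp_pos: [0.6363, 0.0046, 0.2425]
orientation: [-0.507, 3.099, 0.001]
contact_force: [-4.2, 0.6, 13.6]
grip_width: 0.0003
gripper_force: 6.4
clock: 19.15
tcp_pos: [0.6363, 0.0046, 0.2422]
orientation: [-0.507, 3.099, 0.001]
contact_force: [-5.1, 0.5, 12.5]
grip_width: -0.0001
gripper_force: 6.5
```

The knob has come up firm at 0.242 (27–28 mm down, about 13 N), so the cap is home. Now I'll let it rise and clear the hand away.

```bash
python3 -m jog '[{"fingers":0,"x":0,"y":0,"z":-0.004,"rx":0,"ry":0,"rz":0},{"fingers":0,"x":0,"y":0,"z":-0.006,"rx":0,"ry":0,"rz":0},{"fingers":0,"x":0,"y":0,"z":-0.006,"rx":0,"ry":0,"rz":0},{"fingers":0,"x":0,"y":0,"z":-0.006,"rx":0,"ry":0,"rz":0},{"fingers":0,"x":0,"y":0,"z":-0.006,"rx":0,"ry":0,"rz":0},{"fingers":0,"x":0,"y":0,"z":-0.03,"rx":0,"ry":0,"rz":0},{"fingers":0,"x":0,"y":0,"z":-0.03,"rx":0,"ry":0,"rz":0},{"fingers":0,"x":0,"y":0,"z":0,"rx":0,"ry":0,"rz":0}]'
python3 -m jog '[{"fingers":0,"x":0.04,"y":-0.04,"z":0,"rx":0,"ry":0,"rz":0},{"fingers":0,"x":0.04,"y":-0.04,"z":0,"rx":0,"ry":0,"rz":0},{"fingers":0,"x":0.04,"y":-0.04,"z":0,"rx":0,"ry":0,"rz":0},{"fingers":0,"x":0.04,"y":-0.04,"z":0,"rx":0,"ry":0,"rz":0},{"fingers":0,"x":0,"y":0,"z":0,"rx":0,"ry":0,"rz":0},{"fingers":0,"x":0,"y":0,"z":0,"rx":0,"ry":0,"rz":0},{"fingers":0,"x":0,"y":0,"z":0,"rx":0,"ry":0,"rz":0},{"fingers":0,"x":0,"y":0,"z":0,"rx":0,"ry":0,"rz":0}]'
python3 - <<'E'
from bench import r
import numpy as np,cv2
for c in ("side","scene"):
    im,d=r.grab_frame(c)
    print(c,[(np.round(x["xyz"],4).tolist(),round(x["score"],2)) for x in r.landmark_of("knob_top",c)[:2]])
    if c=="side":cv2.imwrite("pics/c3.png",cv2.resize(im[215:365,240:440,::-1],(800,600),interpolation=cv2.INTER_CUBIC))
E
```

```text
clock: 20.15
tcp_pos: [0.6372, 0.0044, 0.3309]
orientation: [-0.506, 3.097, -0.001]
contact_force: [-0.7, -0.2, -0.4]
grip_width: -0.0001
gripper_force: 0.0
clock: 21.15
tcp_pos: [0.536, -0.1967, 0.3284]
orientation: [0.511, -3.099, -0.001]
contact_force: [-1.0, -0.5, -0.3]
grip_width: 0.0001
gripper_force: 0.0
side [([0.6313, 0.0028, 0.2644], 0.89)]
scene [([0.6355, 0.0063, 0.2691], 0.57)]
```

View pics/c3.png

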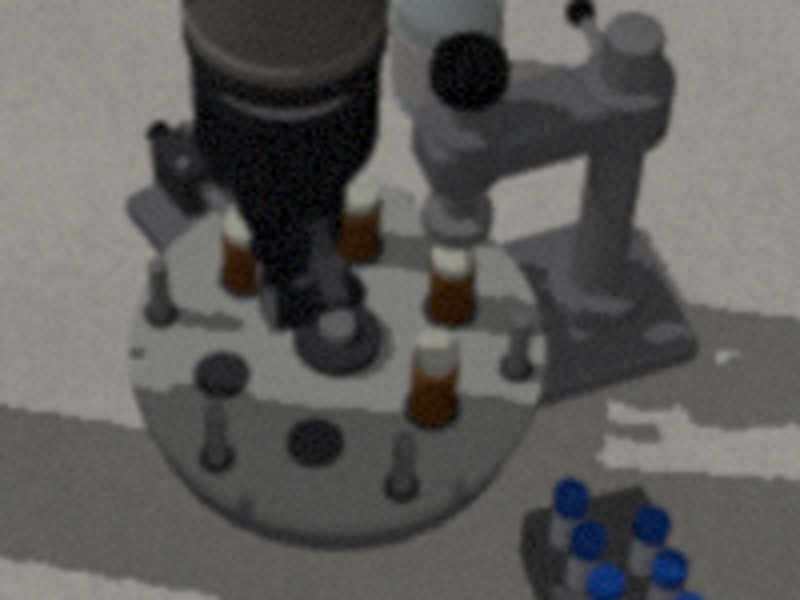

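The crop shows the knob back up at (470,70). The vial's cap under the die at (452,262) is now low, the waiting cap at (435,345) is still proud, and the hand is clear.

```bash
python3 -c "
from bench import r;print(r.hand_in())"
```

```text
the job is handed in; nothing more can be done
None
```

The job is handed in, with no verdict returned: by feel and in the pictures the dial is locked in the next slot, that vial's cap is home, the knob is back up and the hand is clear; I read about 9 N at most on the pin and 14 N on the knob.

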